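# Sort the conservation bench supplies into their trays

## Robot

A 6-joint arm with a two-finger parallel gripper is mounted at the origin on a cart in front of the work surface, level with it; the furniture and walls round the work are solid. World frame = base frame: x ahead of the robot, y to its left, z up, the work surface at z = 0. Lengths are in m, angles in rad, forces in N, time in s.
With the tool pointing down it reaches from about 0.3 to 0.875 m from the base axis. Payload 4.2 kg.
Tool frame: the origin (TCP) lies between the finger pads; the fingertips stand 25 mm ahead of it and the grasp point (between the pads) lies 6 mm ahead of it (bot.tip_reach is the distance from the TCP to the fingertips, in m); z points along the fingers, y is the direction in which the jaws open and shut (so a half turn about z gives the same grasp; the last joint's range is limited). The gripper opens to 85 mm and grips with 20 to 120 N. Pads are 22 mm wide; open, the fingers measure 114 mm over their backs; the gripper's body (76 mm by 85 mm) begins 54 mm behind the grasp point. The pads swing forward as they close: fully open they stand 13 mm farther back than shut.
Start: joints at [1.228, 0.32, 1.565, -0, 1.257, -0.02], TCP at [0.182, 0.545, 0.256] pointing down, gripper open.
Joint ranges: [-3.11, 3.11], [-0.84, 2.01], [0.21, 2.61], [-1.34, 4.49], [0.05, 2.63], [-2.56, 2.56]. Speed limits (rad/s): [2.57, 2.57, 3.14, 3.14, 3.14, 3.14].

## Interface

Orientations are given as [roll, pitch, yaw] about the fixed x, y, z axes, in that order (R = Rz(yaw) Ry(pitch) Rx(roll)).
In Python, from cell import monitor, snapshot, hand_in, look_for, outline_of, bot gives the robot as it stands. The module is installed in compiled form; this text tells all that it offers.
- The arm moves only by the tool send_rows, never from a script. Its argument "steps" is a list that holds one entry, the list of rows, each a list of 7 numbers: the turn, a rotation vector about the tool's x, y, z in units of 6 degrees (1.0 is 6 degrees), then the shift along the tool's x, y, z in units of 25 mm (1.0 is 25 mm), then the opening, from -1 (shut) to 1 (fully open). In form: [[[rx, ry, rz, tx, ty, tz, grip], ...]]. A call has 1 to 20 rows; each row is the pose to reach, as a shift and turn from the pose measured when the call began, along the tool's axes at that moment; what a row does not reach only later rows make up. A row lasts 1/12 s, in which the tool goes at most 41.7 mm and 7.16 degrees, less where a joint would pass 70% of its speed; a pose out of reach is approached as far as the arm can. A call with a gripper value outside its range is refused whole. The fingers move at their own pace and stop on an object; the grip force is fixed at half the most. Time passes only in rows, so rows that repeat a pose let the fingers close. It gives the time, the measured TCP pose, the force and the opening at its end, in the units of the state.
- monitor.read_state(): the state, without advancing time (a new reading comes with each control period).
- snapshot(name): name is "side" or "top" or "wrist"; returns a dict with "frame" (420x560x3 uint8, red, green, blue), "intrinsics" (3x3 intrinsics, pixels), "extrinsics" (4x4, takes a point from world to camera coordinates); the wrist camera has in their place "mount" (4x4, takes a point from camera to tool coordinates, whose origin is the TCP and whose axes are the flange's). Camera axes: x right, y down, z forward; pixel columns grow to the right and rows downward; lengths in m; the calibration is good to about 2 mm. A picture is of the moment at which its call begins: read the wrist's pose just before it. There is no depth.
- hand_in(): hands the job in, once; it reports no verdict.
Trained networks look in a picture, given as the dict that the camera call returned (one of the last four; its "shot" number tells which), for a name from the list of things; names that differ only in an ending like _2 or _b are one class to them, and where a whole thing is asked for, a point or a joint stands for the part that bears it (a point fixed in the world has none). Each returns a list of dicts, best first, with "p" (0 to 1); they miss things now and then, are a little off and sometimes report something else, mostly with a low value. They report only what shows in the picture. A call takes as long as a camera call. They do not tell look-alikes from the thing itself.
- look_for(query, picture): "pixel" ([row, column] in pixels, amid what is visible of it).
- outline_of(query, picture): "mask" (420x560 bool, what is visible of it) and "pixel" ([row, column] in pixels, amid what is visible of it).
The state is a dict: "clock": time; "joint_pos": joint angles; "qd": joint speeds; "effort": joint torques, N m; "tcp_pos": TCP position; "orientation": TCP orientation; "wrist_force": force on the tool from outside, world axes, zero at the start; "ft_torque": the same for the moment, N m; "width": opening from 0.0 (shut) to 1.0 (fully open).
Only numpy, scipy, OpenCV 4.12 (cv2) and the standard library are available. Lean on these libraries where they do the work, as an engineer would, in place of code of your own. Each camera call takes 0.05 s, during which the arm holds its last target. There are 200 camera calls.

## Task

Sort the five supplies standing in a row along the front of the bench (not the other bobbin, off to the far left) into the three two-bay trays: the two spring clips in the white tray, one in each bay; the thread bobbin and the tape roll in the green tray, one in each bay; and the loupe in either bay of the blue tray. Each thing must end on the bay floor the same way up as it is now, and the paste jar and the glue stick must stay where they stand.

Things in the scene. Friction and masses are not known exactly. Their poses are not given: they have to be found in the camera images.
- black_clip_mid (a point): the black spring clip: a wedge-shaped body 26 mm (x) by 32 mm (y) by 26 mm high standing on its broad jaw edge, with two thin wire loops sticking up to 48 mm. Point: centre of the body, 13 mm above its underside; z up. The two end faces, 32 mm apart along its own y, are the ones to grip; the x faces slope in toward the top. 20 g
- blue_clip_mid (a point): the dark blue spring clip, otherwise the same as the black one: body 26 mm (x) by 32 mm (y) by 26 mm high, wire loops up to 48 mm. Point: centre of the body, 13 mm above its underside; z up; grip the end faces, 32 mm apart along its own y. 20 g
- thread_mid (a point): the bobbin of cream linen thread with wooden ends, standing upright in the front row (a similar bobbin off to the far left, near the green tin, is not part of the job): 33 mm diameter, 42 mm high. Point: its centre, 21 mm above its underside; z along its axis, up. 30 g
- tape_mid (a point): the small flat roll of cream cotton tape, lying flat: 57 mm diameter, 13 mm high. Point: its centre, 6.5 mm above its underside; z along its axis, up. It is solid to the fingers: grip it round the outside. 20 g
- magnifier_mid (a point): the black eyepiece loupe (magnifier), standing on its wide end: 40 mm diameter at the foot, 33 mm at the top, 28 mm high. Point: its centre, 14 mm above its underside; z along its axis, up. 30 g
- white_tray: the white tray standing on the table and not moving: 138 mm (its x) by 156 mm (its y), rim 24 mm above the table, walls 4 mm. A wall across the middle, 4 mm thick and as high as the rim, parts it into two bays, each 130 mm (x) by 72 mm (y) inside, their centres 38 mm from the tray's centre along its +y and -y. Bay floor 6 mm above the table. Origin: centre of the tray's underside, z up. For the two spring clips.
- green_tray: the green tray standing on the table and not moving: 138 mm (its x) by 156 mm (its y), rim 24 mm above the table, walls 4 mm. A wall across the middle, 4 mm thick and as high as the rim, parts it into two bays, each 130 mm (x) by 72 mm (y) inside, their centres 38 mm from the tray's centre along its +y and -y. Bay floor 6 mm above the table. Origin: centre of the tray's underside, z up. For the thread bobbin and tape roll.
- blue_tray: the blue tray standing on the table and not moving: 138 mm (its x) by 156 mm (its y), rim 24 mm above the table, walls 4 mm. A wall across the middle, 4 mm thick and as high as the rim, parts it into two bays, each 130 mm (x) by 72 mm (y) inside, their centres 38 mm from the tray's centre along its +y and -y. Bay floor 6 mm above the table. Origin: centre of the tray's underside, z up. For the loupe.
- jar_mid (a point): bystander: white paste jar with a black cap, 64 mm diameter, 68 mm high, standing beside the work, loose. Point: its centre, 34 mm up
- stick_mid (a point): bystander: cream glue stick, 28 mm diameter, 96 mm high, standing beside the work, loose and easily knocked over. Point: its centre, 48 mm up
Not all that is in view belongs to the job. Leave any brown look-alike of the white_tray alone.

How it is judged:
At the end, for the whole second after the job is handed in: Clips in the white tray, one per bay; thread and tape roll in the green tray, one per bay; loupe in a bay of the blue tray; each on the bay floor (within 4 mm), same way up as at the start (within 0.2 rad), let go. Jar and glue stick moved less than 20 mm (((x of black_clip_mid in the frame of white_tray between -0.062 and 0.062 m and y of black_clip_mid in the frame of white_tray between 0.004 and 0.072 m and z of each of black_clip_mid, blue_clip_mid in the frame of white_tray below 0.023 m and angle between each of black_clip_mid, blue_clip_mid's own z axis and vertical below 0.2 rad and x of blue_clip_mid in the frame of white_tray between -0.062 and 0.062 m and y of blue_clip_mid in the frame of white_tray between -0.072 and -0.004 m) or (x of black_clip_mid in the frame of white_tray between -0.062 and 0.062 m and y of black_clip_mid in the frame of white_tray between -0.072 and -0.004 m and z of each of black_clip_mid, blue_clip_mid in the frame of white_tray below 0.023 m and angle between each of black_clip_mid, blue_clip_mid's own z axis and vertical below 0.2 rad and x of blue_clip_mid in the frame of white_tray between -0.062 and 0.062 m and y of blue_clip_mid in the frame of white_tray between 0.004 and 0.072 m)) and ((x of thread_mid in the frame of green_tray between -0.062 and 0.062 m and y of thread_mid in the frame of green_tray between 0.004 and 0.072 m and z of thread_mid in the frame of green_tray below 0.031 m and angle between each of thread_mid, tape_mid's own z axis and vertical below 0.2 rad and x of tape_mid in the frame of green_tray between -0.062 and 0.062 m and y of tape_mid in the frame of green_tray between -0.072 and -0.004 m and z of tape_mid in the frame of green_tray below 0.0165 m) or (x of thread_mid in the frame of green_tray between -0.062 and 0.062 m and y of thread_mid in the frame of green_tray between -0.072 and -0.004 m and z of thread_mid in the frame of green_tray below 0.031 m and angle between each of thread_mid, tape_mid's own z axis and vertical below 0.2 rad and x of tape_mid in the frame of green_tray between -0.062 and 0.062 m and y of tape_mid in the frame of green_tray between 0.004 and 0.072 m and z of tape_mid in the frame of green_tray below 0.0165 m)) and ((x of magnifier_mid in the frame of blue_tray between -0.062 and 0.062 m and y of magnifier_mid in the frame of blue_tray between 0.004 and 0.072 m and z of magnifier_mid in the frame of blue_tray below 0.024 m and angle between magnifier_mid's own z axis and vertical below 0.2 rad) or (x of magnifier_mid in the frame of blue_tray between -0.062 and 0.062 m and y of magnifier_mid in the frame of blue_tray between -0.072 and -0.004 m and z of magnifier_mid in the frame of blue_tray below 0.024 m and angle between magnifier_mid's own z axis and vertical below 0.2 rad)) and distance of each of jar_mid, stick_mid from where it was at the start of the episode below 0.02 m); the robot touches nothing.
It fails at once if the paste jar was shifted or knocked over (distance of jar_mid from where it was at the start of the episode above 0.02 m).
It fails at once if the glue stick was shifted or knocked over (distance of stick_mid from where it was at the start of the episode above 0.02 m).
It also fails if it takes over 112 s, if anything falls off the work surface, if the arm or the gripper's body presses on something with over 40 N, if the wrist force passes 120 N, or if a joint passes its speed limit or range.

## Working session

There is one attempt and no reset: what is moved stays moved. The work goes in short steps, Python scripts to look and compute and a tool call to move; the robot and the scene stay as the last step left them, time stands still between calls to the robot, and variables do not carry over. Pictures are saved under pics/ and viewed, about 12 in all and at most 16, crops included, and the job is handed in when it is done.

Besides the shell and the picture viewer there is one more tool, called after "Emit:" as a command line: name --argument value ..., lists and objects as JSON in quotes. send_rows: Moves the arm, as the interface text tells. Its arguments: {"type":"object","properties":{"steps":{"type":"array"}},"required":["steps"]}

```bash
mkdir -p pics
cat > h.py <<'E'
import numpy as np, cv2
from scipy.spatial.transform import Rotation as R
from cell import monitor, snapshot, hand_in, look_for, outline_of, bot
def save(n,f): cv2.imwrite('pics/%s.png'%n, cv2.cvtColor(f,cv2.COLOR_RGB2BGR))
def cam(pic,st=None):
    if 'extrinsics' in pic:
        return np.linalg.inv(np.array(pic['extrinsics']))
    T=np.eye(4);T[:3,:3]=R.from_euler('xyz',st['orientation']).as_matrix();T[:3,3]=st['tcp_pos']
    return T@np.array(pic['mount'])
def ray(pic,px,z,st=None):
    C=cam(pic,st);d=C[:3,:3]@np.linalg.inv(np.array(pic['intrinsics']))@[px[1],px[0],1]
    return C[:3,3]+d*(z-C[2,3])/d[2]
def proj(pic,p,st=None):
    q=np.linalg.inv(cam(pic,st))@np.r_[p,1];q=np.array(pic['intrinsics'])@q[:3];return q[:2]/q[2]
E
python3 - <<'E'
from h import *
np.set_printoptions(precision=3,suppress=True)
s=monitor.read_state();print(s['tcp_pos'],s['orientation'],s['width'],bot.tip_reach)
zs=dict(black_clip_mid=.013,blue_clip_mid=.013,thread_mid=.021,tape_mid=.0065,magnifier_mid=.014,white_tray=.012,green_tray=.012,blue_tray=.012,jar_mid=.034,stick_mid=.048)
for n in ['top','side']:
    p=snapshot(n);save(n,p['frame']);print(n,cam(p)[:3,3])
    for k,z in zs.items():
        print(k,[(np.round(d['p'],2),np.round(d['pixel']),ray(p,d['pixel'],z)[:2]) for d in look_for(k,p)[:3]])
E
```

```text
[0.182 0.545 0.255] [-3.14  -0.     2.819] 0.9987160234029845 0.025
top [0.318 0.089 1.625]
black_clip_mid [(np.float64(0.41), array([235., 342.]), array([ 0.434, -0.119])), (np.float64(0.37), array([187., 307.]), array([ 0.609, -0.   ]))]
blue_clip_mid [(np.float64(0.55), array([228., 233.]), array([0.467, 0.266]))]
thread_mid []
tape_mid [(np.float64(0.43), array([223., 272.]), array([0.481, 0.128]))]
magnifier_mid [(np.float64(0.5), array([231., 238.]), array([0.456, 0.25 ]))]
white_tray [(np.float64(0.79), array([192., 137.]), array([0.599, 0.608])), (np.float64(0.65), array([185., 245.]), array([0.621, 0.224])), (np.float64(0.43), array([183., 413.]), array([ 0.616, -0.381]))]
green_tray [(np.float64(0.77), array([186., 358.]), array([ 0.61 , -0.182]))]
blue_tray [(np.float64(0.65), array([185., 307.]), array([0.615, 0.002]))]
jar_mid [(np.float64(0.53), array([180., 414.]), array([ 0.622, -0.38 ]))]
stick_mid []
side [ 0.417 -1.115  1.006]
black_clip_mid [(np.float64(0.7), array([279., 246.]), array([ 0.422, -0.123]))]
blue_clip_mid []
thread_mid [(np.float64(0.67), array([251., 250.]), array([ 0.44 , -0.016]))]
tape_mid [(np.float64(0.66), array([227., 255.]), array([0.46 , 0.118]))]
magnifier_mid [(np.float64(0.59), array([318., 261.]), array([ 0.459, -0.271]))]
white_tray [(np.float64(0.96), array([149., 284.]), array([0.596, 0.605])), (np.float64(0.84), array([208., 305.]), array([0.633, 0.207]))]
green_tray [(np.float64(0.72), array([293., 316.]), array([ 0.615, -0.191])), (np.float64(0.25), array([175., 290.]), array([0.603, 0.412]))]
blue_tray [(np.float64(0.93), array([250., 305.]), array([ 0.607, -0.009]))]
jar_mid [(np.float64(0.71), array([344., 326.]), array([ 0.611, -0.38 ]))]
stick_mid [(np.float64(0.63), array([172., 290.]), array([0.599, 0.374])), (np.float64(0.62), array([228., 255.]), array([0.457, 0.062]))]
```

Run:
```python
from h import *
a=cv2.imread('pics/top.png')[140:290,110:450];cv2.imwrite('pics/topc.png',cv2.resize(a,None,fx=2.3,fy=2.3,interpolation=cv2.INTER_CUBIC))
a=cv2.imread('pics/side.png')[120:400,180:400];cv2.imwrite('pics/sidec.png',cv2.resize(a,None,fx=2.1,fy=2.1,interpolation=cv2.INTER_CUBIC))
```

```text
(no output)
```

View pics/topc.png

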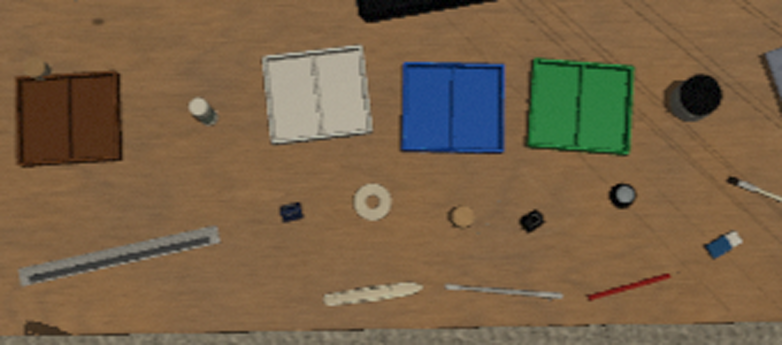

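View pics/sidec.png

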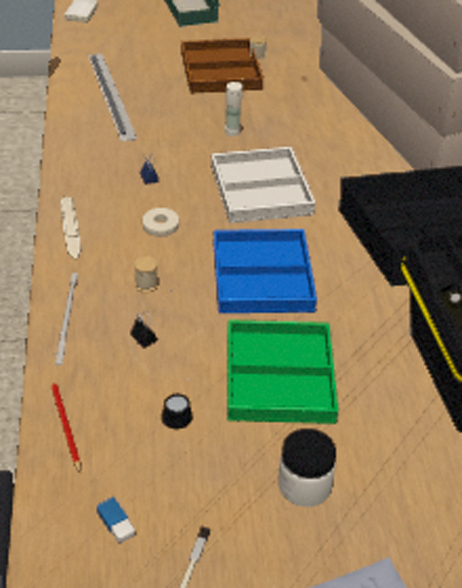

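```bash
cat >> h.py <<'E'
np.set_printoptions(precision=4,suppress=True)
def rows(x,y,z,yaw):
    "row numbers (rx ry rz tx ty tz) from the present pose to tool-down pose; yaw mod pi nearest"
    s=monitor.read_state();R0=R.from_euler('xyz',s['orientation'])
    b=None
    for k in (-1,0,1):
        r=(R0.inv()*R.from_euler('xyz',[np.pi,0,yaw+k*np.pi])).as_rotvec()
        if b is None or np.linalg.norm(r)<np.linalg.norm(b): b=r
    t=R0.inv().apply(np.array([x,y,z])-s['tcp_pos'])
    return np.r_[np.degrees(b)/6,t/.025].round(2)
E
python3 - <<'E'
from h import *
p=snapshot('top');q=snapshot('wrist');print(q['mount'],q['intrinsics'])
for n in ['top','side']:
  p=snapshot(n)
  for t in ['white_tray','green_tray','blue_tray']:
    for d in outline_of(t,p)[:3]:
        m=d['mask'];c,_=cv2.findContours(m.astype('uint8'),0,1);c=max(c,key=cv2.contourArea)
        w=np.array([ray(p,(v[0][1],v[0][0]),.02)[:2] for v in c],np.float32)
        print(n,t,round(d['p'],2),cv2.minAreaRect(w))
  if n=='top':
    for u,v in [(291,211),(372,202),(462,216),(532,220),(623,195)]:
        print(ray(p,(v/2.3+140,u/2.3+110),.02)[:2])
print(rows(.42,.2,.25,np.pi/2))
E
```

```text
[[-0.     -0.9597 -0.2809  0.0718]
 [ 1.      0.0004 -0.0014 -0.0007]
 [ 0.0015 -0.2809  0.9597 -0.117 ]
 [ 0.      0.      0.      1.    ]] [[340.6927   0.     275.3724]
 [  0.     340.6927 206.082 ]
 [  0.       0.       1.    ]]
top white_tray 0.91 ((0.6028029918670654, 0.5994950532913208), (0.14187180995941162, 0.16255274415016174), 2.718923568725586)
top white_tray 0.8 ((0.6331084966659546, 0.21504369378089905), (0.1428767442703247, 0.15708404779434204), 6.202183723449707)
top green_tray 0.7 ((0.6059759855270386, -0.19279247522354126), (0.16145333647727966, 0.14582394063472748), 84.32020568847656)
top blue_tray 0.78 ((0.6094993352890015, 0.0022473782300949097), (0.1590045988559723, 0.14234550297260284), 86.88758087158203)
[0.4517 0.2529]
[0.4633 0.1289]
[ 0.4393 -0.0084]
[ 0.4313 -0.1152]
[ 0.4672 -0.2561]
side white_tray 0.9 ((0.5986465215682983, 0.5805608630180359), (0.14691518247127533, 0.20326295495033264), 2.7321701049804688)
side white_tray 0.66 ((0.6298490166664124, 0.20151464641094208), (0.1486288458108902, 0.19820787012577057), 5.55699348449707)
side green_tray 0.77 ((0.605478823184967, -0.20275264978408813), (0.1893070638179779, 0.14464344084262848), 84.3932876586914)
side blue_tray 0.64 ((0.6068891286849976, -0.008174017071723938), (0.17969267070293427, 0.14070990681648254), 86.72261047363281)
[  0.    -0.    11.92 -13.39 -10.08   0.25]
```

Emit:
send_rows --steps '[[[0,0,12,-13.4,-10.1,0.2,1],[0,0,12,-13.4,-10.1,0.2,1],[0,0,12,-13.4,-10.1,0.2,1],[0,0,12,-13.4,-10.1,0.2,1],[0,0,12,-13.4,-10.1,0.2,1],[0,0,12,-13.4,-10.1,0.2,1],[0,0,12,-13.4,-10.1,0.2,1],[0,0,12,-13.4,-10.1,0.2,1],[0,0,12,-13.4,-10.1,0.2,1],[0,0,12,-13.4,-10.1,0.2,1],[0,0,12,-13.4,-10.1,0.2,1],[0,0,12,-13.4,-10.1,0.2,1],[0,0,12,-13.4,-10.1,0.2,1],[0,0,12,-13.4,-10.1,0.2,1],[0,0,12,-13.4,-10.1,0.2,1],[0,0,12,-13.4,-10.1,0.2,1]]]'

```text
clock: 2.93
tcp_pos: [0.4193, 0.2007, 0.2513]
orientation: [-3.142, -0.0, 1.565]
wrist_force: [-0.6, 0.2, 0.6]
width: 1.0
```

```bash
cat > w.py <<'E'
from h import *
import sys
s=monitor.read_state();p=snapshot('wrist');save(sys.argv[1],p['frame'])
print(s['clock'],s['tcp_pos'],s['orientation'],s['width'],s['wrist_force'])
zs=dict(black_clip_mid=.013,blue_clip_mid=.013,thread_mid=.03,tape_mid=.011,magnifier_mid=.014)
for k in sys.argv[2:]:
    for d in outline_of(k,p)[:3]:
        m=d['mask'];c,_=cv2.findContours(m.astype('uint8'),0,1);c=max(c,key=cv2.contourArea)
        w=np.array([ray(p,(v[0][1],v[0][0]),zs[k],s)[:2] for v in c],np.float32)
        print(k,round(d['p'],2),np.round(d['pixel']),ray(p,d['pixel'],zs[k],s)[:2],'rect',cv2.minAreaRect(w),'ell',cv2.fitEllipse(w)[0])
E
python3 w.py w1 black_clip_mid blue_clip_mid thread_mid tape_mid
```

```text
2.9333 [0.4193 0.2007 0.2513] [-3.1415 -0.0002  1.5649] 1.0004319834312787 [-0.5538  0.1695  0.5592]
blue_clip_mid 0.92 [126. 311.] [0.4554 0.2517] rect ((0.4506228268146515, 0.2522493302822113), (0.024734748527407646, 0.032426148653030396), 11.364862442016602) ell (0.4506458044052124, 0.2526746988296509)
thread_mid 0.8 [352. 289.] [ 0.4332 -0.0078] rect ((0.4377548396587372, -0.0032124891877174377), (0.05891669541597366, 0.03230088949203491), 89.82933044433594) ell (0.4365132749080658, -0.004575164057314396)
tape_mid 0.6 [231. 312.] [0.4589 0.1375] rect ((0.4638931155204773, 0.12876218557357788), (0.05903318524360657, 0.056586042046546936), 89.6918716430664) ell (0.4641630947589874, 0.1290132701396942)
```

View pics/w1.png

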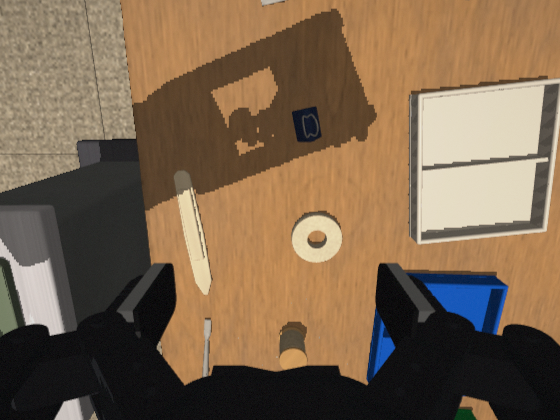

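Emit:
send_rows --steps '[[[0,0,13.1,2.07,1.26,4.8,1],[0,0,13.1,2.07,1.26,4.8,1],[0,0,13.1,2.07,1.26,4.8,1],[0,0,13.1,2.07,1.26,4.8,1],[0,0,13.1,2.07,1.26,4.8,1],[0,0,13.1,2.07,1.26,4.8,1],[0,0,13.1,2.07,1.26,4.8,1],[0,0,13.1,2.07,1.26,4.8,1],[0,0,13.1,2.07,1.26,4.8,1],[0,0,13.1,2.07,1.26,4.8,1],[0,0,13.1,2.07,1.26,4.8,1],[0,0,13.1,2.07,1.26,4.8,1],[0,0,13.1,2.07,1.26,4.8,1],[0,0,13.1,2.07,1.26,5.6,1],[0,0,13.1,2.07,1.26,6.4,1],[0,0,13.1,2.07,1.26,7.2,1],[0,0,13.1,2.07,1.26,8,1],[0,0,13.1,2.07,1.26,8.5,1],[0,0,13.1,2.07,1.26,8.9,1],[0,0,13.1,2.07,1.26,8.9,1]]]'

```text
clock: 4.85
tcp_pos: [0.4507, 0.251, 0.0271]
orientation: [3.141, 0.004, 0.193]
wrist_force: [0.6, 0.5, 0.6]
width: 0.999
```

```bash
python3 w.py w2 blue_clip_mid
```

```text
4.85 [0.4507 0.251  0.0271] [3.1406 0.0035 0.1931] 0.998854928907015 [0.6443 0.4922 0.5887]
blue_clip_mid 0.86 [276. 270.] [0.4515 0.2531] rect ((0.44292113184928894, 0.2518852651119232), (0.051437586545944214, 0.035177137702703476), 11.017953872680664) ell (0.4465930759906769, 0.2527230381965637)
```

View pics/w2.png

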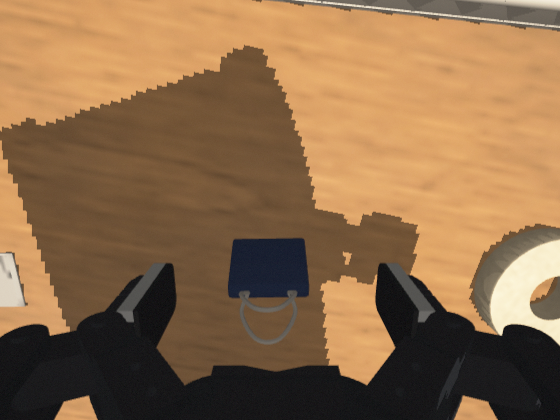

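Emit:
send_rows --steps '[[[0,0,0,0,0,0,-1],[0,0,0,0,0,0,-1],[0,0,0,0,0,0,-1],[0,0,0,0,0,0,-1],[0,0,0,0,0,0,-1],[0,0,0,0,0,0,-1],[0,0,0,0,0,0,-1],[0,0,0,0,0,0,-1],[0,0,0,0,0,-1,-1],[0,0,0,0,0,-2,-1],[0,0,0,0,0,-3.5,-1],[0,0,0,0,0,-5,-1],[0,0,0,0,0,-5,-1]]]'

```text
clock: 6.03
tcp_pos: [0.4555, 0.2535, 0.1608]
orientation: [-3.137, -0.014, 0.192]
wrist_force: [0.1, 0.4, 0.5]
width: 0.36
```

```bash
python3 -c "
from h import *
c=np.array([.633,.215]);a=np.radians(6);u=np.array([-np.sin(a),np.cos(a)])*.038
print(c+u,c-u)
for z in (.15,.035): print(rows(*(c+u),z,np.pi/2+a))
"
```

```text
[0.629  0.2528] [0.637  0.1772]
[  0.06  -0.13 -14.16   6.8    1.36   0.52]
[  0.06  -0.13 -14.16   6.74   1.38   5.12]
```

Emit:
send_rows --steps '[[[0.06,-0.13,-14.2,6.8,1.36,0.5,-1],[0.06,-0.13,-14.2,6.8,1.36,0.5,-1],[0.06,-0.13,-14.2,6.8,1.36,0.5,-1],[0.06,-0.13,-14.2,6.8,1.36,0.5,-1],[0.06,-0.13,-14.2,6.8,1.36,0.5,-1],[0.06,-0.13,-14.2,6.8,1.36,0.5,-1],[0.06,-0.13,-14.2,6.8,1.36,0.5,-1],[0.06,-0.13,-14.2,6.8,1.36,0.5,-1],[0.06,-0.13,-14.2,6.8,1.36,0.5,-1],[0.06,-0.13,-14.2,6.8,1.36,0.5,-1],[0.06,-0.13,-14.2,6.8,1.36,0.5,-1],[0.06,-0.13,-14.2,6.8,1.36,0.5,-1],[0.06,-0.13,-14.2,6.8,1.36,0.5,-1],[0.06,-0.13,-14.2,6.8,1.36,0.5,-1],[0.06,-0.13,-14.2,6.8,1.36,2,-1],[0.06,-0.13,-14.2,6.8,1.36,3,-1],[0.06,-0.13,-14.2,6.8,1.36,3.5,-1],[0.06,-0.13,-14.2,6.8,1.36,3.5,-1]]]'

```text
clock: 7.53
tcp_pos: [0.6279, 0.2525, 0.0717]
orientation: [-3.135, 0.002, 1.678]
wrist_force: [-0.3, 0.4, -0.1]
width: 0.356
```

```bash
python3 w.py w3 blue_clip_mid;python3 -c "
from h import *
print(rows(.629,.2528,.035,np.pi/2+np.radians(6)))"
```

```text
7.5333 [0.6279 0.2525 0.0717] [-3.1352  0.0018  1.678 ] 0.3561050138545773 [-0.2505  0.389  -0.1152]
blue_clip_mid 0.87 [277. 276.] [0.6298 0.2292] rect ((0.6306329965591431, 0.2177945226430893), (0.04375633969902992, 0.06768454611301422), 6.318702220916748) ell (0.6302239894866943, 0.22271771728992462)
[ 0.01 -0.    0.03 -0.02 -0.06  1.63]
```

View pics/w3.png

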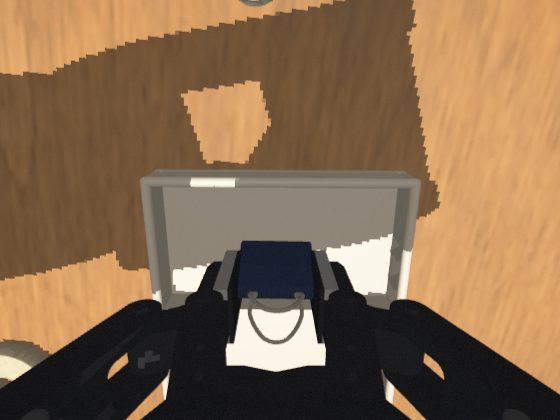

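Emit:
send_rows --steps '[[[0,0,0,0,0,0.8,-1],[0,0,0,0,0,1.4,-1],[0,0,0,0,0,1.55,-1],[0,0,0,0,0,1.58,-1],[0,0,0,0,0,1.58,0.3],[0,0,0,0,0,1.58,0.3],[0,0,0,0,0,1.58,0.3],[0,0,0,0,0,1.58,0.3],[0,0,0,0,0,1.2,0.3],[0,0,0,0,0,0,0.3],[0,0,0,0,0,-1.5,0.3],[0,0,0,0,0,-3,0.6],[0,0,0,0,0,-4,1],[0,0,0,0,0,-4,1]]]'

```text
clock: 8.8
tcp_pos: [0.6334, 0.2546, 0.1843]
orientation: [3.127, -0.004, 1.679]
wrist_force: [0.8, -0.3, 0.3]
width: 0.994
```

```bash
python3 w.py w4 blue_clip_mid tape_mid;python3 -c "
from h import *
for z in (.1,.028):print(rows(.464,.129,z,np.pi/2))"
```

```text
8.8 [0.6334 0.2546 0.1843] [ 3.1267 -0.0038  1.6786] 0.9944627254136846 [ 0.7561 -0.3448  0.2644]
blue_clip_mid 0.68 [193. 267.] [0.6282 0.2526] rect ((0.6308228969573975, 0.2519787549972534), (0.03372262790799141, 0.02813100628554821), 3.364295244216919) ell (0.6304933428764343, 0.25277239084243774)
tape_mid 0.75 [292.  82.] [0.4628 0.1373] rect ((0.4633770287036896, 0.13395264744758606), (0.06531240791082382, 0.04772951081395149), 39.36102294921875) ell (0.4642640948295593, 0.1336948126554489)
[ 0.01 -0.    1.03 -4.23 -7.13  3.03]
[ 0.01 -0.    1.03 -4.23 -7.14  5.91]
```

View pics/w4.png

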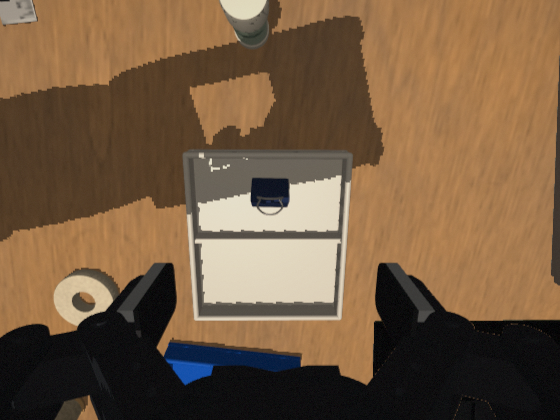

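Emit:
send_rows --steps '[[[0,0,1,-4.23,-7.13,0,1],[0,0,1,-4.23,-7.13,0,1],[0,0,1,-4.23,-7.13,1,1],[0,0,1,-4.23,-7.13,2,1],[0,0,1,-4.23,-7.13,3,1],[0,0,1,-4.23,-7.13,3,1],[0,0,1,-4.23,-7.13,3,1],[0,0,1,-4.23,-7.13,3,1],[0,0,1,-4.23,-7.13,3,1]]]'

```text
clock: 9.7
tcp_pos: [0.4654, 0.1295, 0.101]
orientation: [3.139, -0.001, 1.574]
wrist_force: [0.1, 0.2, 0.1]
width: 1.003
```

```bash
python3 w.py w5 tape_mid thread_mid;python3 -c "
from h import *
for z in (.1,.023):print(rows(.464,.129,z,np.pi/2))"
```

```text
9.7 [0.4654 0.1295 0.101 ] [ 3.1393 -0.0007  1.5738] 1.0027122037279974 [0.1076 0.1753 0.0724]
tape_mid 0.67 [234. 270.] [0.4615 0.1208] rect ((0.4648207128047943, 0.12876704335212708), (0.05911114066839218, 0.05658358708024025), 88.06632232666016) ell (0.464531809091568, 0.12862934172153473)
tape_mid 0.36 [ 22. 554.] [0.6171 0.2446] rect ((0.615003228187561, 0.24658381938934326), (0.008597806096076965, 0.01932445354759693), 13.398005485534668) ell (0.615655243396759, 0.24587135016918182)
[ 0.03 -0.01  0.03 -0.03 -0.07  0.06]
[ 0.03 -0.01  0.03 -0.03 -0.08  3.14]
```

Aligned to within 1 mm; descend, close, lift.

Emit:
send_rows --steps '[[[0,0,0,-0.03,-0.04,1.2,1],[0,0,0,-0.03,-0.04,2.2,1],[0,0,0,-0.03,-0.04,2.8,1],[0,0,0,-0.03,-0.04,3.1,1],[0,0,0,-0.03,-0.04,3.1,1],[0,0,0,-0.03,-0.04,3.1,-1],[0,0,0,-0.03,-0.04,3.1,-1],[0,0,0,-0.03,-0.04,3.1,-1],[0,0,0,-0.03,-0.04,3.1,-1],[0,0,0,-0.03,-0.04,3.1,-1],[0,0,0,-0.03,-0.04,3.1,-1]]]'

```text
clock: 10.77
tcp_pos: [0.4661, 0.1294, 0.0259]
orientation: [3.135, -0.002, 1.574]
wrist_force: [-1.5, 0.3, 6.7]
width: 0.623
```

Emit:
send_rows --steps '[[[0,0,0,0,0,-1,-1],[0,0,0,0,0,-2,-1],[0,0,0,0,0,-3.5,-1],[0,0,0,0,0,-5,-1],[0,0,0,0,0,-5,-1],[0,0,0,0,0,-5,-1]]]'

```text
clock: 11.27
tcp_pos: [0.4668, 0.1296, 0.1539]
orientation: [3.128, -0.004, 1.574]
wrist_force: [-0.6, 0.3, -0.6]
width: 0.621
```

```bash
python3 w.py w6 tape_mid;python3 -c "
from h import *
for z in (.15,.08):print(rows(.6098,-.155,z,np.radians(84.3)))"
```

```text
11.2667 [0.4668 0.1296 0.1539] [ 3.1277 -0.0037  1.5743] 0.6209575516140299 [-0.5865  0.309  -0.6062]
tape_mid 0.69 [288. 267.] [0.4611 0.0511] rect ((0.46839824318885803, 0.06141930818557739), (0.11802550405263901, 0.10693790018558502), 89.97219848632812) ell (0.46839001774787903, 0.061018358916044235)
[  0.06  -0.02   0.98 -11.38   5.76   0.05]
[  0.06  -0.02   0.98 -11.39   5.75   2.85]
```

View pics/w6.png

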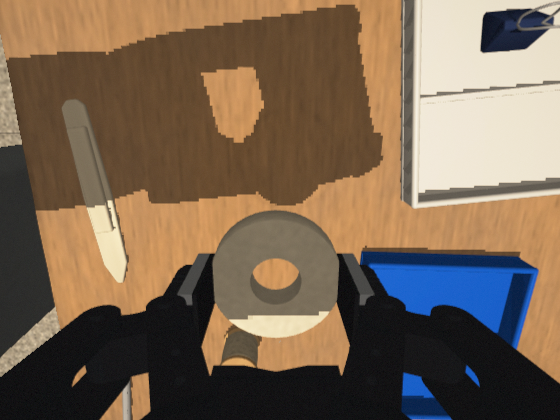

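Emit:
send_rows --steps '[[[0.06,0,1,-11.4,5.75,0,-1],[0.06,0,1,-11.4,5.75,0,-1],[0.06,0,1,-11.4,5.75,0,-1],[0.06,0,1,-11.4,5.75,0,-1],[0.06,0,1,-11.4,5.75,0,-1],[0.06,0,1,-11.4,5.75,0,-1],[0.06,0,1,-11.4,5.75,0,-1],[0.06,0,1,-11.4,5.75,0,-1],[0.06,0,1,-11.4,5.75,0,-1],[0.06,0,1,-11.4,5.75,0,-1],[0.06,0,1,-11.4,5.75,1,-1],[0.06,0,1,-11.4,5.75,2,-1],[0.06,0,1,-11.4,5.75,2.8,-1],[0.06,0,1,-11.4,5.75,2.8,-1],[0.06,0,1,-11.4,5.75,2.8,-1]]]'

```text
clock: 12.62
tcp_pos: [0.6084, -0.1538, 0.0797]
orientation: [-3.137, -0.003, 1.471]
wrist_force: [0.7, -0.3, 0.4]
width: 0.623
```

```bash
python3 w.py w7 tape_mid;python3 -c "
from h import *
for z in (.033,):print(rows(.6098,-.155,z,np.radians(84.3)))"
```

```text
12.6167 [ 0.6084 -0.1538  0.0797] [-3.1369 -0.0031  1.4708] 0.6229432923352464 [ 0.6531 -0.3418  0.3823]
tape_mid 0.77 [288. 268.] [ 0.5998 -0.1885] rect ((0.6046696901321411, -0.18222151696681976), (0.0844004899263382, 0.07575944066047668), 84.1937484741211) ell (0.6045595407485962, -0.1824725866317749)
[ 0.01 -0.02 -0.01 -0.02 -0.02  1.97]
```

View pics/w7.png

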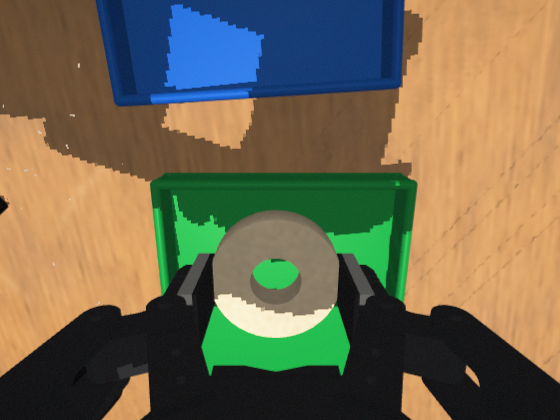

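Emit:
send_rows --steps '[[[0,0,0,-0.05,0,0.8,-1],[0,0,0,-0.05,0,1.4,-1],[0,0,0,-0.05,0,1.75,-1],[0,0,0,-0.05,0,1.85,-1],[0,0,0,-0.05,0,1.85,-1],[0,0,0,-0.05,0,1.85,0.7],[0,0,0,-0.05,0,1.85,0.7],[0,0,0,-0.05,0,1.85,0.7],[0,0,0,-0.05,0,1.85,0.7],[0,0,0,-0.05,0,1.2,0.7],[0,0,0,-0.05,0,0,0.7],[0,0,0,-0.05,0,-1.5,0.7],[0,0,0,-0.05,0,-3,1],[0,0,0,-0.05,0,-4,1],[0,0,0,-0.05,0,-4,1]]]'

```text
clock: 13.97
tcp_pos: [0.6132, -0.157, 0.1894]
orientation: [3.127, 0.0, 1.47]
wrist_force: [0.9, -0.2, -0.0]
width: 0.999
```

```bash
python3 w.py w8 tape_mid thread_mid;python3 -c "
from h import *
for z in (.15,.035):print(rows(.438,-.008,z,np.pi/2))"
```

```text
13.9667 [ 0.6132 -0.157   0.1894] [3.1274 0.0002 1.4703] 0.9988295664792152 [ 0.9187 -0.2207 -0.0069]
tape_mid 0.83 [200. 267.] [ 0.6065 -0.1664] rect ((0.6105048656463623, -0.15880268812179565), (0.058836355805397034, 0.05629779025912285), 62.34062576293945) ell (0.6103323101997375, -0.1583922803401947)
thread_mid 0.79 [28. 26.] [ 0.4468 -0.0149] rect ((0.44924575090408325, -0.014174865558743477), (0.032095715403556824, 0.04156246781349182), 73.7502212524414) ell (0.4471198320388794, -0.014327116310596466)
[ 0.01 -0.02 -0.96  5.2  -7.42  1.28]
[ 0.01 -0.02 -0.96  5.19 -7.42  5.88]
```

View pics/w8.png

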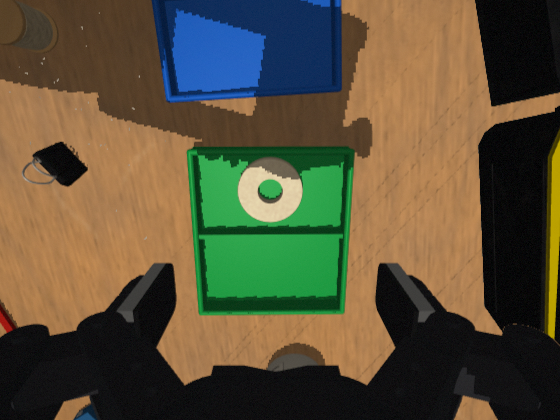

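Emit:
send_rows --steps '[[[0,0,-0.96,5.2,-7.42,0.6,1],[0,0,-0.96,5.2,-7.42,0.6,1],[0,0,-0.96,5.2,-7.42,0.6,1],[0,0,-0.96,5.2,-7.42,0.6,1],[0,0,-0.96,5.2,-7.42,0.6,1],[0,0,-0.96,5.2,-7.42,1.2,1],[0,0,-0.96,5.2,-7.42,1.2,1],[0,0,-0.96,5.2,-7.42,1.2,1],[0,0,-0.96,5.2,-7.42,1.2,1],[0,0,-0.96,5.2,-7.42,1.2,1],[0,0,-0.96,5.2,-7.42,1.2,1]]]'

```text
clock: 15.03
tcp_pos: [0.4394, -0.0087, 0.1522]
orientation: [3.14, -0.002, 1.57]
wrist_force: [-0.2, -0.4, -0.5]
width: 0.996
```

```bash
cat > ft.py <<'E'
from h import *
# upright cylinder/cone fit: match silhouette of model rings to mask outline by hull IoU
import sys
from scipy.optimize import minimize
def fit(k,rings,x0):
    s=monitor.read_state();p=snapshot('wrist');d=outline_of(k,p)
    if not d: print(k,'none');return
    m=d[0]['mask'];t=np.linspace(0,2*np.pi,60)
    def f(q):
        P=np.array([proj(p,[q[0]+r*np.cos(a),q[1]+r*np.sin(a),z],s) for r,z in rings for a in t]).astype(np.float32)
        c=cv2.convexHull(P);g=np.zeros(m.shape,'uint8');cv2.fillConvexPoly(g,(c*16).round().astype(int),1,shift=4);g=g>0
        return 1-(g&m).sum()/(g|m).sum()
    r=minimize(f,x0,method='Nelder-Mead',options=dict(initial_simplex=np.array(x0)+[[0,0],[.01,0],[0,.01]],xatol=1e-4))
    print(k,round(d[0]['p'],2),r.x,'1-IoU',r.fun,s['tcp_pos'],s['orientation']);return r.x
E
python3 - <<'E'
from ft import *
x=fit('thread_mid',[(.0165,0),(.0165,.042)],[.44,-.008])
for z in (.1,.036):print(rows(*x,z,np.pi/2))
E
```

```text
thread_mid 0.63 [ 0.4373 -0.0096] 1-IoU 0.08563661078386953 [ 0.4394 -0.0087  0.1522] [ 3.1399 -0.0019  1.5699]
[ 0.01 -0.02 -0.01 -0.04 -0.07  2.09]
[ 0.01 -0.02 -0.01 -0.05 -0.07  4.65]
```

Emit:
send_rows --steps '[[[0,0,0,-0.04,-0.08,1.5,1],[0,0,0,-0.04,-0.08,2.8,1],[0,0,0,-0.04,-0.08,4,1],[0,0,0,-0.04,-0.08,4.7,1],[0,0,0,-0.04,-0.08,4.7,1],[0,0,0,-0.04,-0.08,4.7,-1],[0,0,0,-0.04,-0.08,4.7,-1],[0,0,0,-0.04,-0.08,4.7,-1],[0,0,0,-0.04,-0.08,4.7,-1],[0,0,0,-0.04,-0.08,4.7,-1],[0,0,0,-0.04,-0.08,4.7,-1],[0,0,0,-0.04,-0.08,4.7,-1],[0,0,0,-0.04,-0.08,4.7,-1]]]'

```text
clock: 16.22
tcp_pos: [0.438, -0.0094, 0.0361]
orientation: [3.137, -0.002, 1.57]
wrist_force: [0.0, 0.3, 7.7]
width: 0.368
```

Emit:
send_rows --steps '[[[0,0,0,0,0,-1,-1],[0,0,0,0,0,-2,-1],[0,0,0,0,0,-3.5,-1],[0,0,0,0,0,-5,-1],[0,0,0,0,0,-5,-1],[0,0,0,0,0,-5,-1]]]'

```text
clock: 16.72
tcp_pos: [0.4388, -0.0097, 0.1637]
orientation: [3.131, -0.001, 1.57]
wrist_force: [0.8, 0.5, -0.7]
width: 0.369
```

```bash
python3 w.py w9 thread_mid;python3 -c "
from h import *
for z in (.15,.09):print(rows(.602,-.2315,z,np.radians(84.3)))"
```

```text
16.7167 [ 0.4388 -0.0097  0.1637] [ 3.1306 -0.0014  1.5701] 0.3685833706038144 [ 0.825   0.4716 -0.7376]
thread_mid 0.62 [286. 275.] [ 0.4395 -0.081 ] rect ((0.43988507986068726, -0.08098456263542175), (0.07087979465723038, 0.10488484799861908), 0.26570776104927063) ell (0.4396726191043854, -0.08394461870193481)
[ 0.03 -0.02  0.94 -8.87  6.62  0.44]
[ 0.03 -0.02  0.94 -8.88  6.61  2.84]
```

View pics/w9.png

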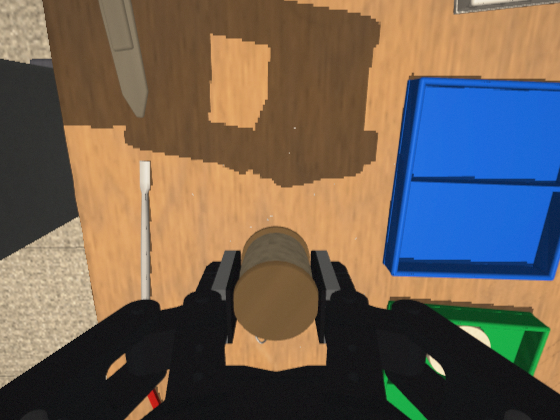

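Emit:
send_rows --steps '[[[0,0,0.94,-8.9,6.6,0,-1],[0,0,0.94,-8.9,6.6,0,-1],[0,0,0.94,-8.9,6.6,0,-1],[0,0,0.94,-8.9,6.6,0,-1],[0,0,0.94,-8.9,6.6,0,-1],[0,0,0.94,-8.9,6.6,0,-1],[0,0,0.94,-8.9,6.6,0,-1],[0,0,0.94,-8.9,6.6,0,-1],[0,0,0.94,-8.9,6.6,0.4,-1],[0,0,0.94,-8.9,6.6,1.4,-1],[0,0,0.94,-8.9,6.6,2.4,-1],[0,0,0.94,-8.9,6.6,2.4,-1],[0,0,0.94,-8.9,6.6,2.4,-1]]]'

```text
clock: 17.9
tcp_pos: [0.5996, -0.2303, 0.0985]
orientation: [-3.139, -0.004, 1.473]
wrist_force: [0.2, 0.2, 0.5]
width: 0.366
```

```bash
python3 -c "
from h import *
for z in (.043,):print(rows(.602,-.2315,z,np.radians(84.3)))"
```

```text
[-0.03 -0.04  0.01 -0.05  0.11  2.22]
```

Emit:
send_rows --steps '[[[0,0,0,-0.05,0.1,0.9,-1],[0,0,0,-0.05,0.1,1.6,-1],[0,0,0,-0.05,0.1,2.05,-1],[0,0,0,-0.05,0.1,2.22,-1],[0,0,0,-0.05,0.1,2.22,-1],[0,0,0,-0.05,0.1,2.22,0.4],[0,0,0,-0.05,0.1,2.22,0.4],[0,0,0,-0.05,0.1,2.22,0.4],[0,0,0,-0.05,0.1,2.22,0.4],[0,0,0,-0.05,0.1,1.5,0.4],[0,0,0,-0.05,0.1,0,0.4],[0,0,0,-0.05,0.1,-1.5,0.4],[0,0,0,-0.05,0.1,-3,1],[0,0,0,-0.05,0.1,-3.2,1],[0,0,0,-0.05,0.1,-3.2,1]]]'

```text
clock: 19.15
tcp_pos: [0.6038, -0.2329, 0.1826]
orientation: [3.137, -0.002, 1.472]
wrist_force: [0.8, -0.1, 0.7]
width: 0.997
```

```bash
python3 w.py w10 thread_mid black_clip_mid magnifier_mid
python3 - <<'E'
from ft import *
x=fit('thread_mid',[(.0165,.006),(.0165,.048)],[.602,-.23])
print(rows(.466,-.256,.15,np.pi/2))
E
```

```text
19.15 [ 0.6038 -0.2329  0.1826] [ 3.1367 -0.0018  1.4725] 0.9969430522753568 [ 0.7862 -0.0925  0.6856]
thread_mid 0.83 [197. 272.] [ 0.6008 -0.233 ] rect ((0.6003697514533997, -0.23232336342334747), (0.034592825919389725, 0.04277742654085159), 6.859493255615234) ell (0.6014185547828674, -0.23318898677825928)
black_clip_mid 0.74 [66. 45.] [ 0.4348 -0.1151] rect ((0.42920219898223877, -0.11443378031253815), (0.03352123126387596, 0.05364212766289711), 55.7529411315918) ell (0.4291933476924896, -0.1164865717291832)
magnifier_mid 0.95 [233. 127.] [ 0.4687 -0.2578] rect ((0.468394935131073, -0.2588973641395569), (0.05060722678899765, 0.03797323629260063), 34.48125076293945) ell (0.46868616342544556, -0.25852134823799133)
thread_mid 0.85 [ 0.6018 -0.2313] 1-IoU 0.07643647865050074 [ 0.6011 -0.2318  0.1765] [-3.135  -0.0052  1.4725]
[-0.06 -0.05 -0.94 -1.5  -5.29  1.09]
```

View pics/w10.png

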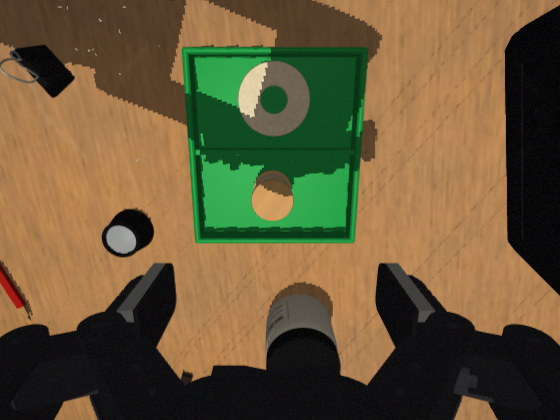

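Emit:
send_rows --steps '[[[0,0,-0.94,-1.55,-5.25,0,1],[0,0,-0.94,-1.55,-5.25,0,1],[0,0,-0.94,-1.55,-5.25,0,1],[0,0,-0.94,-1.55,-5.25,0.5,1],[0,0,-0.94,-1.55,-5.25,1,1],[0,0,-0.94,-1.55,-5.25,1,1],[0,0,-0.94,-1.55,-5.25,1,1],[0,0,-0.94,-1.55,-5.25,1,1],[0,0,-0.94,-1.55,-5.25,1,1]]]'

```text
clock: 20.2
tcp_pos: [0.4678, -0.2575, 0.1525]
orientation: [-3.137, -0.005, 1.572]
wrist_force: [-0.3, -0.2, 0.6]
width: 1.004
```

Run:
```python
from ft import *
x=fit('magnifier_mid',[(.020,0),(.0165,.028)],[.4685,-.258])
print(rows(*x,.026,np.pi/2))
```

```text
magnifier_mid noneTraceback (most recent call last):
  File "<stdin>", line 3, in <module>
TypeError: Value after * must be an iterable, not NoneType
```

Run:
```python
from ft import *
for i in range(2):
  x=fit('magnifier_mid',[(.020,0),(.0165,.028)],[.4685,-.258])
  if x is not None: print(rows(*x,.026,np.pi/2));break
p=snapshot('wrist');save('w11',p['frame']);print([(d['p'],d['pixel']) for d in look_for('magnifier_mid',p)])
for v in ([.4685,-.258,0],[.4685,-.258,.028]): print(proj(p,v,monitor.read_state()))
```

```text
magnifier_mid 0.62 [ 0.4673 -0.2597] 1-IoU 0.07205139972464436 [ 0.4676 -0.2574  0.1525] [-3.1365 -0.0053  1.5716]
[-0.05 -0.05  0.01 -0.12  0.03  5.06]
[(0.7, [200.9, 277.2])]
[279.0301 198.0042]
[279.1641 207.6463]
```

View pics/w11.png

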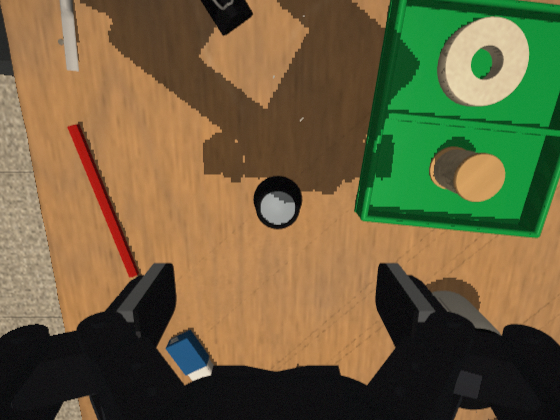

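Emit:
send_rows --steps '[[[0,0,0,-0.08,0,1,0.5],[0,0,0,-0.08,0,2,0.5],[0,0,0,-0.08,0,3.2,0.5],[0,0,0,-0.08,0,4.2,0.5],[0,0,0,-0.08,0,4.8,0.5],[0,0,0,-0.08,0,5.02,0.5],[0,0,0,-0.08,0,5.02,0.5],[0,0,0,-0.08,0,5.02,-1],[0,0,0,-0.08,0,5.02,-1],[0,0,0,-0.08,0,5.02,-1],[0,0,0,-0.08,0,5.02,-1],[0,0,0,-0.08,0,5.02,-1],[0,0,0,-0.08,0,5.02,-1]]]'

```text
clock: 21.58
tcp_pos: [0.4673, -0.2592, 0.0286]
orientation: [-3.139, -0.004, 1.571]
wrist_force: [-0.3, 0.3, 5.8]
width: 0.401
```

Emit:
send_rows --steps '[[[0,0,0,0,0,-0.6,-1],[0,0,0,0,0,-1.5,-1],[0,0,0,0,0,-3,-1],[0,0,0,0,0,-4.6,-1],[0,0,0,0,0,-5.4,-1],[0,0,0,0,0,-5.4,-1],[0,0,0,0,0,-5.4,-1]]]'

```text
clock: 22.17
tcp_pos: [0.4682, -0.2601, 0.1654]
orientation: [3.141, -0.002, 1.571]
wrist_force: [-0.3, -0.2, -1.0]
width: 0.395
```

```bash
python3 w.py w12 magnifier_mid;python3 -c "
from h import *
a=np.radians(-3.1);u=np.array([-np.sin(a),np.cos(a)])*.038;c=np.array([.6095,.002])
print(c+u,c-u)
for z in (.16,.08):print(rows(*(c-u),z,np.radians(86.9)))"
```

```text
22.1667 [ 0.4682 -0.2601  0.1654] [ 3.1407 -0.0018  1.5713] 0.39502802742397974 [-0.2984 -0.1901 -0.9586]
magnifier_mid 0.91 [277. 275.] [ 0.4674 -0.3325] rect ((0.4678492844104767, -0.3341951370239258), (0.10023712366819382, 0.07286111265420914), 88.0727767944336) ell (0.4673178493976593, -0.33397582173347473)
magnifier_mid 0.48 [ 12. 226.] [ 0.4332 -0.1253] rect ((0.43363556265830994, -0.12262970209121704), (0.02515457384288311, 0.026379797607660294), 32.842220306396484) ell (0.4332360327243805, -0.12635552883148193)
[0.6116 0.0399] [ 0.6074 -0.0359]
[-0.04 -0.05  0.52  8.93  5.63  0.13]
[-0.04 -0.05  0.52  8.91  5.64  3.33]
```

View pics/w12.png

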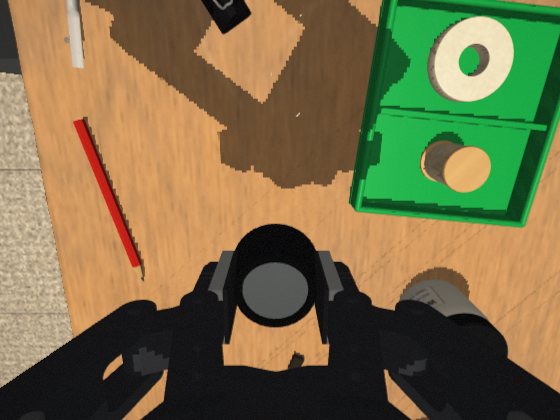

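Emit:
send_rows --steps '[[[0,0,0.5,8.9,5.63,0,-1],[0,0,0.5,8.9,5.63,0,-1],[0,0,0.5,8.9,5.63,0,-1],[0,0,0.5,8.9,5.63,0,-1],[0,0,0.5,8.9,5.63,0,-1],[0,0,0.5,8.9,5.63,0,-1],[0,0,0.5,8.9,5.63,0,-1],[0,0,0.5,8.9,5.63,0,-1],[0,0,0.5,8.9,5.63,1,-1],[0,0,0.5,8.9,5.63,2,-1],[0,0,0.5,8.9,5.63,3,-1],[0,0,0.5,8.9,5.63,3.3,-1],[0,0,0.5,8.9,5.63,3.3,-1]]]'

```text
clock: 23.35
tcp_pos: [0.6044, -0.0373, 0.0777]
orientation: [-3.129, -0.004, 1.518]
wrist_force: [0.7, -0.0, 0.3]
width: 0.394
```

```bash
python3 -c "
from h import *
print(rows(.6074,-.0359,.0355,np.radians(86.9)))"
```

```text
[-0.12 -0.04  0.01  0.05  0.14  1.69]
```

Emit:
send_rows --steps '[[[-0.1,0,0,0.05,0.12,0.8,-1],[-0.1,0,0,0.05,0.12,1.3,-1],[-0.1,0,0,0.05,0.12,1.6,-1],[-0.1,0,0,0.05,0.12,1.68,-1],[-0.1,0,0,0.05,0.12,1.68,-1],[-0.1,0,0,0.05,0.12,1.68,0.4],[-0.1,0,0,0.05,0.12,1.68,0.4],[-0.1,0,0,0.05,0.12,1.68,0.4],[-0.1,0,0,0.05,0.12,1.68,0.4],[-0.1,0,0,0.05,0.12,1.2,0.4],[-0.1,0,0,0.05,0.12,0,0.4],[-0.1,0,0,0.05,0.12,-1.5,0.4],[-0.1,0,0,0.05,0.12,-3,1],[-0.1,0,0,0.05,0.12,-3.2,1],[-0.1,0,0,0.05,0.12,-3.2,1]]]'

```text
clock: 24.6
tcp_pos: [0.6102, -0.0367, 0.1613]
orientation: [3.136, -0.004, 1.518]
wrist_force: [0.2, -0.1, -0.3]
width: 1.004
```

Run:
```python
from ft import *
x=fit('magnifier_mid',[(.020,.006),(.0165,.034)],[.607,-.036])
print(rows(.433,-.117,.2,np.radians(146)))
```

```text
magnifier_mid 0.62 [ 0.6071 -0.0355] 1-IoU 0.0488826815642458 [ 0.6102 -0.0367  0.1613] [ 3.1356 -0.0042  1.518 ]
[-0.   -0.05 -9.84 -3.58 -6.81 -1.71]
```

Emit:
send_rows --steps '[[[0,0,-9.84,-3.58,-6.8,-1,1],[0,0,-9.84,-3.58,-6.8,-1,1],[0,0,-9.84,-3.58,-6.8,-1,1],[0,0,-9.84,-3.58,-6.8,-1,1],[0,0,-9.84,-3.58,-6.8,-1,1],[0,0,-9.84,-3.58,-6.8,-1,1],[0,0,-9.84,-3.58,-6.8,-1,1],[0,0,-9.84,-3.58,-6.8,-1,1],[0,0,-9.84,-3.58,-6.8,-1,1],[0,0,-9.84,-3.58,-6.8,-1,1],[0,0,-9.84,-3.58,-6.8,-1,1],[0,0,-9.84,-3.58,-6.8,-1,1],[0,0,-9.84,-3.58,-6.8,-1,1],[0,0,-9.84,-3.58,-6.8,-1,1]]]'

```text
clock: 25.87
tcp_pos: [0.4332, -0.1169, 0.1818]
orientation: [3.139, -0.005, 2.548]
wrist_force: [0.9, 0.0, 0.6]
width: 1.0
```

```bash
python3 w.py w13 black_clip_mid
```

```text
25.8667 [ 0.4332 -0.1169  0.1818] [ 3.1394 -0.0054  2.5481] 1.0002677195413512 [0.8708 0.0391 0.5863]
black_clip_mid 0.62 [193. 276.] [ 0.4321 -0.1169] rect ((0.43051740527153015, -0.11831040680408478), (0.025455955415964127, 0.037554558366537094), 30.691652297973633) ell (0.43005385994911194, -0.11739443242549896)
black_clip_mid 0.46 [351. 344.] [ 0.6046 -0.1505] rect ((0.607274055480957, -0.15168316662311554), (0.06278255581855774, 0.05049219727516174), 30.24681282043457) ell (0.6074823141098022, -0.15334680676460266)
```

View pics/w13.png

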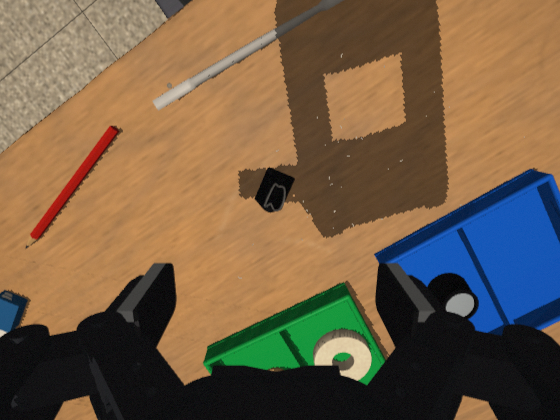

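Run:
```python
from h import *
s=monitor.read_state();p=snapshot('wrist');g=p['frame'][155:225,235:315].astype(float)
g=np.clip((g/255)**.5*255,0,255).astype('uint8');g=cv2.resize(g,None,fx=7,fy=7,interpolation=cv2.INTER_CUBIC)
# overlays: hypothesis A yaw_clip (y axis at 120.7), footprint + top
save('c13',np.hstack([g]))
```

```text
(no output)
```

View pics/c13.png

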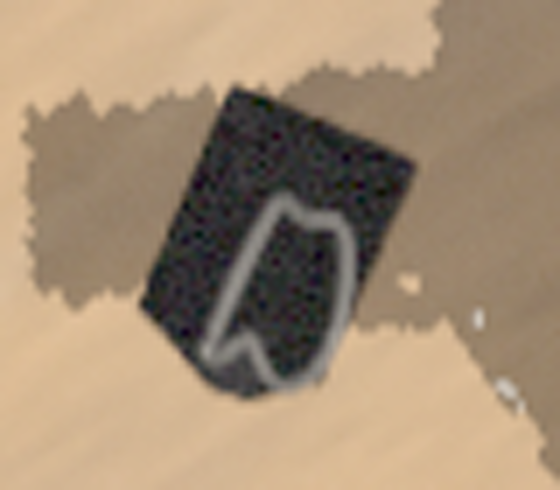

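Run:
```python
from h import *
s=monitor.read_state();p=snapshot('wrist')
w=[ray(p,(y/7+155,x/7+235),0,s)[:2] for x,y in [(235,88),(412,165),(143,305)]]
a,b,c=w;print(w)
for n,v in(('A',b-a),('B',c-a)): print(n,np.linalg.norm(v),np.degrees(np.arctan2(v[1],v[0]))%180)
ctr=(b+c)/2;print(ctr)
yb=np.degrees(np.arctan2(*(c-a)[::-1]))%180;yc=np.degrees(np.arctan2(*(b-a)[::-1]))%180
for k in (yb+90,):
  print(k%180,rows(*ctr,.1,np.radians(k)),rows(*ctr,.027,np.radians(k)))
```

```text
[array([ 0.4127, -0.1112]), array([ 0.4335, -0.0981]), array([ 0.4294, -0.1371])]
A 0.024625620211264458 32.26891824933948
B 0.030858107260330628 122.91707471925758
[ 0.4315 -0.1176]
32.917074719257585 [  0.05  -0.03 -11.15   0.03  -0.07   3.28] [  0.05  -0.03 -11.15   0.02  -0.08   6.2 ]
```

Emit:
send_rows --steps '[[[0,0,19,0.03,-0.07,2,1],[0,0,19,0.03,-0.07,2,1],[0,0,19,0.03,-0.07,2,1],[0,0,19,0.03,-0.07,2,1],[0,0,19,0.03,-0.07,2,1],[0,0,19,0.03,-0.07,2,1],[0,0,19,0.03,-0.07,2,1],[0,0,19,0.03,-0.07,2,1],[0,0,19,0.03,-0.07,2,1],[0,0,19,0.03,-0.07,2,1],[0,0,19,0.03,-0.07,2,1],[0,0,19,0.03,-0.07,2,1],[0,0,19,0.03,-0.07,2,1],[0,0,19,0.03,-0.07,2,1],[0,0,19,0.03,-0.07,2,1],[0,0,19,0.03,-0.07,2,1],[0,0,19,0.03,-0.07,2,1],[0,0,19,0.03,-0.07,2,1],[0,0,19,0.03,-0.07,2,1]]]'

```text
clock: 27.65
tcp_pos: [0.4316, -0.1178, 0.1322]
orientation: [-3.136, -0.0, 0.561]
wrist_force: [-0.4, 0.0, -0.2]
width: 1.0
```

```bash
python3 w.py w14 black_clip_mid;python3 -c "
from h import *
print(rows(.4313,-.1177,.027,np.radians(32)))
p=snapshot('wrist');s=monitor.read_state()
for d in outline_of('black_clip_mid',p)[:1]:
    c,_=cv2.findContours(d['mask'].astype('uint8'),0,1);c=max(c,key=cv2.contourArea);print(cv2.boundingRect(c),cv2.approxPolyDP(c,4,True)[:,0].tolist())
"
```

```text
27.65 [ 0.4316 -0.1178  0.1322] [-3.1365 -0.0004  0.561 ] 0.9997251909905284 [-0.3848  0.0026 -0.1672]
black_clip_mid 0.74 [203. 274.] [ 0.434  -0.1151] rect ((0.42844417691230774, -0.11831596493721008), (0.034804679453372955, 0.03346452862024307), 34.16728591918945) ell (0.4301150143146515, -0.11752460896968842)
[-0.05 -0.    0.02 -0.01  0.01  4.21]
(251, 188, 47, 45) [[294, 189], [254, 191], [252, 218], [263, 230], [262, 222], [286, 222], [281, 232], [295, 221]]
```

Emit:
send_rows --steps '[[[0,0,-0.2,0,0,1.4,1],[0,0,-0.2,0,0,2.6,1],[0,0,-0.2,0,0,3.6,1],[0,0,-0.2,0,0,4.1,1],[0,0,-0.2,0,0,4.2,1],[0,0,-0.2,0,0,4.2,1],[0,0,-0.2,0,0,4.2,-1],[0,0,-0.2,0,0,4.2,-1],[0,0,-0.2,0,0,4.2,-1],[0,0,-0.2,0,0,4.2,-1],[0,0,-0.2,0,0,4.2,-1],[0,0,-0.2,0,0,4.2,-1],[0,0,-0.2,0,0,4.2,-1],[0,0,-0.2,0,0,4.2,-1]]]'

```text
clock: 29.02
tcp_pos: [0.4319, -0.1174, 0.0282]
orientation: [-3.138, -0.002, 0.58]
wrist_force: [-1.3, 0.6, 7.4]
width: 0.355
```

Emit:
send_rows --steps '[[[0,0,0,0,0,-0.8,-1],[0,0,0,0,0,-2,-1],[0,0,0,0,0,-3.5,-1],[0,0,0,0,0,-5,-1],[0,0,0,0,0,-5.4,-1],[0,0,0,0,0,-5.4,-1],[0,0,0,0,0,-5.4,-1]]]'

```text
clock: 29.6
tcp_pos: [0.4319, -0.1179, 0.1635]
orientation: [-3.139, -0.003, 0.581]
wrist_force: [-0.1, 0.2, -0.7]
width: 0.355
```

```bash
python3 w.py w15 black_clip_mid;python3 -c "
from h import *
print(rows(.637,.1772,.15,np.radians(96)))
p=snapshot('wrist');s=monitor.read_state()
for d in outline_of('black_clip_mid',p)[:1]:
    c,_=cv2.findContours(d['mask'].astype('uint8'),0,1);c=max(c,key=cv2.contourArea);print(cv2.boundingRect(c),cv2.approxPolyDP(c,4,True)[:,0].tolist())
"
```

```text
29.6 [ 0.4319 -0.1179  0.1635] [-3.1389 -0.0026  0.5805] 0.35491511013533106 [-0.0696  0.1562 -0.7096]
black_clip_mid 0.59 [273. 276.] [ 0.375  -0.1562] rect ((0.3548954427242279, -0.16797050833702087), (0.10512170940637589, 0.06753715127706528), 33.316246032714844) ell (0.3616301417350769, -0.1641377955675125)
[ -0.05  -0.03 -10.46  13.36  -5.34   0.5 ]
(238, 242, 76, 106) [[242, 243], [238, 298], [251, 303], [249, 322], [265, 345], [287, 345], [303, 321], [302, 302], [312, 298], [310, 244]]
```

Emit:
send_rows --steps '[[[0,0,-10.46,13.36,-5.34,0,-1],[0,0,-10.46,13.36,-5.34,0,-1],[0,0,-10.46,13.36,-5.34,0,-1],[0,0,-10.46,13.36,-5.34,0,-1],[0,0,-10.46,13.36,-5.34,0,-1],[0,0,-10.46,13.36,-5.34,0,-1],[0,0,-10.46,13.36,-5.34,0,-1],[0,0,-10.46,13.36,-5.34,0,-1],[0,0,-10.46,13.36,-5.34,0,-1],[0,0,-10.46,13.36,-5.34,0,-1],[0,0,-10.46,13.36,-5.34,0,-1],[0,0,-10.46,13.36,-5.34,0,-1],[0,0,-10.46,13.36,-5.34,0,-1],[0,0,-10.46,13.36,-5.34,1,-1],[0,0,-10.46,13.36,-5.34,2,-1],[0,0,-10.46,13.36,-5.34,3,-1],[0,0,-10.46,13.36,-5.34,3.2,-1],[0,0,-10.46,13.36,-5.34,3.2,-1]]]'

```text
clock: 31.3
tcp_pos: [0.6351, 0.1761, 0.0806]
orientation: [-3.133, -0.005, 1.674]
wrist_force: [-0.3, 0.7, -0.0]
width: 0.354
```

```bash
python3 -c "
from h import *
print(rows(.637,.1772,.0345,np.radians(96)))"
```

```text
[-0.08 -0.05 -0.01  0.03  0.09  1.84]
```

Emit:
send_rows --steps '[[[-0.08,0,0,0.03,0.08,0.8,-1],[-0.08,0,0,0.03,0.08,1.4,-1],[-0.08,0,0,0.03,0.08,1.75,-1],[-0.08,0,0,0.03,0.08,1.84,-1],[-0.08,0,0,0.03,0.08,1.84,-1],[-0.08,0,0,0.03,0.08,1.84,0.3],[-0.08,0,0,0.03,0.08,1.84,0.3],[-0.08,0,0,0.03,0.08,1.84,0.3],[-0.08,0,0,0.03,0.08,1.84,0.3],[-0.08,0,0,0.03,0.08,1.3,0.3],[-0.08,0,0,0.03,0.08,0,0.3],[-0.08,0,0,0.03,0.08,-1.5,0.3],[-0.08,0,0,0.03,0.08,-3,0.6],[-0.08,0,0,0.03,0.08,-5,1],[-0.08,0,0,0.03,0.08,-6,1],[-0.08,0,0,0.03,0.08,-6,1]]]'

```text
clock: 32.63
tcp_pos: [0.6417, 0.1774, 0.24]
orientation: [3.125, -0.007, 1.674]
wrist_force: [1.2, 0.5, 0.5]
width: 1.002
```

```bash
python3 w.py w16 black_clip_mid blue_clip_mid magnifier_mid
python3 - <<'E'
from h import *
a=cv2.imread('pics/w16.png')
p=snapshot('side');f=cv2.cvtColor(p['frame'],cv2.COLOR_RGB2BGR)[120:400,190:400]
cv2.imwrite('pics/fin.png',np.hstack([cv2.resize(a,(430,322)),cv2.resize(f,None,fx=1.15,fy=1.15)]) if f.shape[0]*1.15==322 else np.hstack([cv2.resize(a,(430,322)),cv2.resize(f,(242,322))]))
for k,z in dict(black_clip_mid=.019,blue_clip_mid=.019,thread_mid=.027,tape_mid=.0125,magnifier_mid=.02,jar_mid=.034,stick_mid=.048).items():
    print(k,[(np.round(d['p'],2),np.round(d['pixel']),ray(p,d['pixel'],z)[:2]) for d in look_for(k,p)[:2]])
E
```

```text
32.6333 [0.6417 0.1774 0.24  ] [ 3.125  -0.0072  1.6744] 1.0024639496349412 [1.166  0.5491 0.4519]
black_clip_mid 0.92 [178. 267.] [0.6362 0.1788] rect ((0.6360993981361389, 0.17539167404174805), (0.03509277477860451, 0.03036588802933693), 6.3289408683776855) ell (0.6365606784820557, 0.17584684491157532)
blue_clip_mid 0.96 [106. 272.] [0.6337 0.2495] rect ((0.6306049823760986, 0.25220632553100586), (0.03301030397415161, 0.025007840245962143), 5.9103217124938965) ell (0.6305211186408997, 0.25204285979270935)
blue_clip_mid 0.69 [350. 226.] [ 0.6072 -0.0351] rect ((0.6066103577613831, -0.03630285710096359), (0.03983353450894356, 0.04569222778081894), 4.383659839630127) ell (0.6063396334648132, -0.036705419421195984)
magnifier_mid 0.88 [352. 225.] [ 0.6062 -0.0361] rect ((0.6073774099349976, -0.03350582718849182), (0.03793817758560181, 0.04447703808546066), 2.907827854156494) ell (0.6063473224639893, -0.03467411547899246)
black_clip_mid [(np.float64(0.67), array([212., 305.]), array([0.6286, 0.171 ]))]
blue_clip_mid [(np.float64(0.63), array([298., 322.]), array([ 0.6265, -0.2154])), (np.float64(0.45), array([200., 301.]), array([0.6255, 0.2423]))]
thread_mid [(np.float64(0.77), array([301., 312.]), array([ 0.5966, -0.2315]))]
tape_mid [(np.float64(0.6), array([285., 311.]), array([ 0.606, -0.158]))]
magnifier_mid [(np.float64(0.67), array([214., 307.]), array([0.6334, 0.1617])), (np.float64(0.62), array([256., 305.]), array([ 0.6034, -0.0438]))]
jar_mid [(np.float64(0.42), array([288., 311.]), array([ 0.6008, -0.1912]))]
stick_mid [(np.float64(0.54), array([298., 321.]), array([ 0.6185, -0.2421])), (np.float64(0.49), array([212., 305.]), array([0.6231, 0.1337]))]
```

View pics/fin.png

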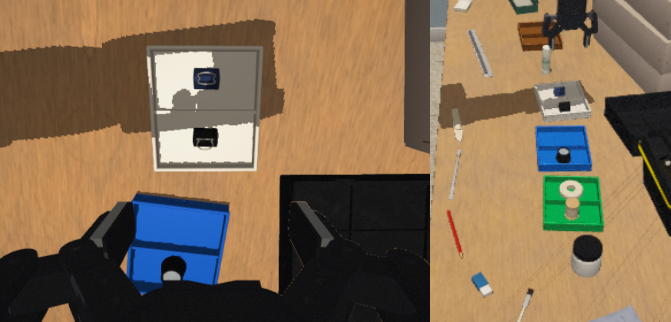

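All five supplies are upright in their bays, and the jar and glue stick are where they stood. Handing in.

```bash
python3 -c "
from h import *
hand_in();print(monitor.read_state()['clock'])"
```

```text
the job is handed in; nothing more can be done
the job is handed in; nothing more can be done
```

I sorted all five supplies and handed the job in at about 33 s on the robot's clock, against the 112 s limit. The hand-in gives no verdict, so the result rests on my own checks.

- **White tray:** the blue clip is in one bay and the black clip in the other, both about in the middle.
- **Green tray:** the tape roll lies flat in one bay and the thread bobbin stands in the other.
- **Blue tray:** the loupe stands on its wide end in one bay.

**Last checks:** The final wrist and side pictures show every piece upright and let go. The wrist-view positions were within about 3 mm of where I aimed each piece. The gripper was open and clear above the trays, and the wrist force was near zero (1 N).

**Weak or disagreeing checks:**
- **Jar and glue stick:** they look unmoved in the last pictures and nothing came near them. I could not confirm this with numbers, because in the last side view the network put both labels on other things.
- **False detections:** that side view also mislabelled a clip as the loupe and the bobbin as a clip. The last wrist view labelled the loupe as a second clip. I went by the pictures instead.
- **Loupe:** the network missed it once before the grasp, and a second look found it.
- **Black clip:** my first angle for it was wrong. An enlarged view corrected it before I gripped.

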